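Fit the sole rest on the bench jack and lock it

ROBOT

A 7-joint arm with a two-finger parallel gripper is mounted at the origin on the work surface. World frame = base frame: x ahead of the robot, y to its left, z up, the work surface at z = 0. Lengths are in mm, angles in rad, forces in N, time in s.
With the tool pointing down it reaches from about 425 to 875 mm from the base axis. Payload 9.9 kg.
Tool frame: the origin (TCP) lies on the centre line of the jaws, within the pads' length; the fingertips stand manip.tip_extent ahead of it and the grasp point (between the pads) lies 5 mm behind it (manip.tip_extent is the distance from the TCP to the fingertips, in mm); z points along the fingers, y is the line along which they close (so a half turn about z gives the same grasp; the last joint's range is limited). The gripper opens to 85 mm and grips with 20 to 120 N. Pads are 22 mm wide; open, the fingers measure 114 mm over their backs; the gripper's body (76 mm by 85 mm) begins 54 mm behind the grasp point. The pads swing forward as they close: fully open they stand 13 mm farther back than shut.
Start: joints at [-0.084, 0.576, 0.025, 1.437, -0.015, 1.129, -0.057], TCP at [675.003, 0.006, 245.289] pointing down, gripper open.
Joint ranges: [-2.76, 2.76], [-0.34, 2.15], [-1.52, 1.57], [0.19, 2.46], [-1.09, 4.23], [0.17, 1.99], [-2.82, 2.82]. Speed limits (rad/s): [2.22, 2.22, 3.01, 3.01, 3.14, 3.14, 3.14].

INTERFACE

Orientations are given as a 3x3 rotation matrix whose columns are the frame's x, y, z axes.
In Python, from bench import sensors, optics, manip, models gives the robot as it stands. The module is installed in compiled form; this text tells all that it offers.
- The arm moves only by the tool send_rows, never from a script. Its argument "moves" is a list of rows, each an object with "grip": the opening in per cent of the stroke, from 0 (shut) to 100 (fully open); "dp": the shift along the tool's x, y, z in m, a list of three; "spin": the turn about the tool's z in rad. A call has 1 to 8 rows; each row is the pose to reach, as a shift and turn from the pose commanded when the call began, along the tool's axes at that moment; what a row does not reach only later rows make up. A row lasts 1/8 s, in which the tool goes at most 62.5 mm and 10.7 degrees, less where a joint would pass 70% of its speed; a pose out of reach is approached as far as the arm can. A call with a gripper value outside its range is refused whole. The fingers move at their own pace and stop on an object; "newtons" is the grip in N (left out, the last holds). Time passes only in rows, so rows that repeat a pose let the fingers close. It gives the time, the measured TCP pose, the force, the opening and the grip force at its end, in the units of the state.
- sensors.read_state(): the state, without advancing time (a new reading comes with each control period).
- optics.read_camera(name): name is "scene" or "side" or "wrist"; returns (picture, depth): 480x640x3 uint8, blue, green, red; 480x640 float32, mm along the optical axis (not along the pixel's ray), 0 where there is no reading.
- optics.camera_model(name): a dict with "camera_matrix" (3x3 intrinsics, pixels), "rvec" (rotation vector, rad) and "tvec" (3), from world to camera coordinates, as OpenCV has them. Camera axes: x right, y down, z forward; pixel columns grow to the right and rows downward; lengths in mm; the calibration is good to about 2 mm. A picture is of the moment at which its call begins: read the wrist's pose just before it. camera_model takes no time and is no camera call; for the wrist camera it gives the pose at the moment of the call.
- manip.hand_in(): hands the job in; it is judged then, once.
Trained networks look in the newest picture that a camera, given by its name, has taken for a name from the list of things; names that differ only in an ending like _2 or _b are one class to them, and where a whole thing is asked for, a point or a joint stands for the part that bears it (a point fixed in the world has none). Each returns a list of dicts, best first, with "confidence" (0 to 1); they miss things now and then, are a little off and sometimes report something else, mostly with a low value. They report only what shows in the picture. A call takes as long as a camera call. They do not tell look-alikes from the thing itself.
- models.look_for(thing, camera): "bbox" ([centre column, centre row, width, height] in pixels, round what is visible of it).
The state is a dict: "t": time; "joints": joint angles; "joint_vel": joint speeds; "joint_torque": joint torques, N m; "eef_pos": TCP position; "orientation": TCP orientation; "wrist_force": force on the tool from outside, world axes, zero at the start; "wrist_torque": the same for the moment, N m; "width": finger opening in mm; "grasp_force": force on a finger pad.
Only numpy, scipy, OpenCV 4.12 (cv2) and the standard library are available. Lean on these libraries where they do the work, as an engineer would, in place of code of your own. Each camera call takes 0.05 s, during which the arm holds its last target. There are 200 camera calls.

TASK

Pick up the sole-shaped rest plate by its square collar and lower it over the jack's centre post, turning it gently until the jack's locating pin comes up through its hole and the plate lies flat and fully home; never force it. Only then swing the keeper round by its black knob until its tongue lies over the plate's edge, let go, and leave the other things on the bench where they are.

Things in the scene. Friction and masses are not known exactly. Their poses are not given: they have to be found in the camera images.
- rest: The rest: loose bare-aluminium plate shaped like a shoe sole, 8 mm thick, about 0.34 kg, flat on the bench. Origin: underside, on the axis of its collar; x to the toe, z up. It reaches 133 mm to the round toe (72 mm wide, from x = 61 mm) and 95 mm back to the round heel; elsewhere 60 mm wide. A 9.5 mm pin hole goes through it at x = 36 mm, y = 0, between collar and toe.
- rest_collar (a point): Centre of the top of the rest's collar, 48 mm above the rest's underside. The collar, the place to grip, is a square upright block 26 x 26 mm, sides along the rest's x and y, from 8 to 48 mm above the underside, with a 15.5 mm bore right through it and the plate.
- jack: The jack, fixed to the bench: green base 130 x 180 mm, 20 mm high, with a round steel seat, 92 mm across, its flat top 70 mm above the bench. Origin: on the bench under the axis of the centre post, z up. When the rest is home its underside is on the seat and the post stands 8 mm proud of the collar. Rest and jack stand up to 40 N between them.
- jack_post (a point): Top of the jack's centre post, 126 mm above the bench. The post is 14 mm in diameter with a tapered nose. A fixed locating pin, 8 mm in diameter, stands on the seat 36 mm from the post's axis and rises 14 mm above the seat (to 84 mm). Its angle differs each time and is not measured: from above, within 0.5 rad either side of the jack's +x. Find it by eye or feel.
- jack_pivot (a point): The keeper's upright pivot axis, at jack x = 0, y = 66 mm, 80 mm above the bench.
- keeper_knob (a point): Centre of the top of the keeper's knob: an upright black cylinder 14 mm in diameter, 38 mm tall, its top 125.5 mm above the bench, 45 mm from the pivot axis. It moves with the keeper.
- keeper (a joint): Angle (rad) of the keeper, a steel bell crank on the pivot; stiff enough to stay put, stops at 0 and 2.15, grows anticlockwise from above. At 0 (open) the knob lies from the pivot 0.61 rad from jack +x towards +y and the 45 mm tongue points away from the plate; at 2.09 (closed) the tongue points to the post, over the plate. Its underside, 80.5 mm up, clears the plate only when home (top 78 mm).
- heelrest: Bystander: the round heel rest, a loose aluminium disc 80 mm in diameter with the same square collar but no pin hole. Leave it alone.
- hammer: Bystander: a hammer lying on the bench, some 0.3 m long.
- jar: Bystander: a glue jar, 64 mm in diameter, 90 mm high.
- mug: Bystander: a white mug, 84 mm in diameter, 75 mm high.
- wax: Bystander: a black lump of wax, 35 x 26 x 20 mm.
- brush: Bystander: a brush lying on the bench.
- tray: Bystander: a steel nail tray, 130 x 100 x 35 mm.
Mind the look-alikes: they are no part of the job. Of the things that look like the jack, the larger one is meant. Several things have the shape of the rest; the one meant has the colours described above.

How it is judged:
By the outcome, as a careful person would: the job done as asked, in the order asked, and still so for the second after the job is handed in, with the robot touching nothing.
It also fails if it takes over 72 s, if anything falls off the work surface, if the arm or the gripper's body presses on something with over 40 N, if the wrist force passes 120 N, or if a joint passes its speed limit or range.

## Working session

There is one attempt and no reset: what is moved stays moved. The work goes in short steps, Python scripts to look and compute and a tool call to move; the robot and the scene stay as the last step left them, time stands still between calls to the robot, and variables do not carry over. Pictures are saved under pics/ and viewed, at most 10 in all, crops included, and the job is handed in when it is done.

Besides the shell and the picture viewer there is one more tool, called after "Call:" by a JSON object that holds its "api" and its "payload". send_rows: Moves the arm, as the interface text tells. Its arguments: {"type":"object","properties":{"moves":{"type":"array","items":{"type":"object","properties":{"grip":{"type":"number"},"dp":{"type":"array","items":{"type":"number"}},"spin":{"type":"number"}}}},"newtons":{"type":"number"}},"required":["moves"]}

```bash
mkdir -p pics; cat > h.py <<'E'
import numpy as np, cv2
from bench import sensors, optics, manip, models
def cam(n):
    m=optics.camera_model(n); p,d=optics.read_camera(n)
    R=cv2.Rodrigues(np.array(m["rvec"],float))[0]
    return p,d,np.array(m["camera_matrix"],float),R,np.array(m["tvec"],float).ravel()
def cloud(d,K,R,t):
    v,u=np.mgrid[0:480,0:640]
    c=np.stack([(u-K[0,2])*d/K[0,0],(v-K[1,2])*d/K[1,1],d],-1)
    w=(c-t)@R
    w[d<=0]=np.nan
    return w
def atz(u,v,z,K,R,t):
    r=R.T@np.array([(u-K[0,2])/K[0,0],(v-K[1,2])/K[1,1],1.]); o=-R.T@t
    return o+r*(z-o[2])/r[2]
def proj(P,K,R,t):
    c=R@np.asarray(P,float)+t; q=K@c; return q[:2]/q[2]
E
python3 - <<'E'
from h import *
print(manip.tip_extent, sensors.read_state())
for n in("scene","side"):
    p,d,K,R,t=cam(n); cv2.imwrite(f"pics/{n}0.png",p); np.savez(f"{n}0",p=p,d=d,K=K,R=R,t=t)
    print(n,K[0,0],-R.T@t,R[2])
    for th in("rest","rest_collar","jack","jack_post","keeper_knob","heelrest"):
        for r in models.look_for(th,n)[:4]:
            b=r["bbox"]; print(th,round(r["confidence"],2),np.round(b),np.round(cloud(d,K,R,t)[int(b[1]),int(b[0])]))
E
```

```text
14.0 {'t': 0.0, 'joints': array([-0.08379023,  0.57651907,  0.02488111,  1.43792339, -0.01502564,
        1.12902443, -0.05648802]), 'joint_vel': array([-0.00017502,  0.00034014,  0.00095511,  0.00189623, -0.00022167,
       -0.00125006,  0.00022493]), 'joint_torque': array([ 1.10782021e-03, -7.65753937e+01,  2.25157209e+00, -2.85965914e+01,
        1.54639565e-02,  1.25475466e-02,  7.09064329e-05]), 'eef_pos': array([ 6.74553513e+02, -1.40854471e-02,  2.44446819e+02]), 'orientation': array([[ 5.86974482e-06,  9.99998577e-01, -1.68697187e-03],
       [ 9.99999996e-01, -6.01339937e-06, -8.51502150e-05],
       [-8.51602383e-05, -1.68697136e-03, -9.99998573e-01]]), 'wrist_force': array([ 0.69126555,  0.97305455, -0.75553227]), 'wrist_torque': array([0.01196722, 0.01955776, 0.02408019]), 'grasp_force': 0.0, 'width': 85.43119611834754}
scene 459.6132111210797 [925.06309891 557.57023762 890.99713262] [-0.37282462 -0.51769966 -0.7700577 ]
rest 0.8 [350. 170.  59.  52.] [ 292. -223.   24.]
rest_collar 0.78 [303. 247.  87.  44.] [550. -78.   8.]
rest_collar 0.4 [388. 321.  99.  85.] [538. 22
[... 372 characters left out ...]
 313.]
side 621.7053633857489 [-145.17453213 -818.97507965  848.9075499 ] [ 0.51016001  0.63781781 -0.57699671]
rest 0.96 [312. 412. 101.  89.] [ 275. -255.    6.]
rest 0.26 [253. 201.  24.  34.] [581. 409.  -5.]
rest_collar 0.82 [365. 302. 102.  46.] [539. -92.   5.]
jack 0.64 [196. 264.  69.  66.] [303. 191.  47.]
jack 0.63 [277. 226.  90.  82.] [503. 179.  68.]
jack_post 0.95 [198. 263.  71.  66.] [302. 185.  51.]
jack_post 0.87 [276. 227.  90.  86.] [500. 179.  66.]
keeper_knob 0.82 [252. 201.  25.  32.] [579. 410.  -4.]
keeper_knob 0.55 [177. 241.  14.  24.] [338. 361.  -1.]
keeper_knob 0.5 [471. 300. 111.  57.] [ 709. -232.   15.]
heelrest 0.58 [417. 361.  41.  38.] [ 491. -288.   22.]
```

View pics/scene0.png

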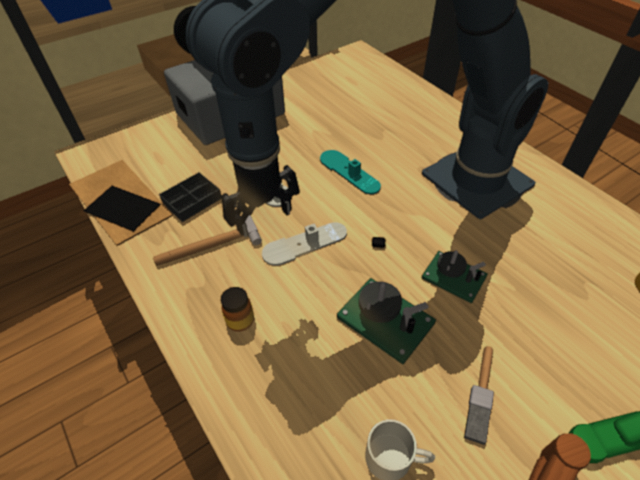

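View pics/side0.png

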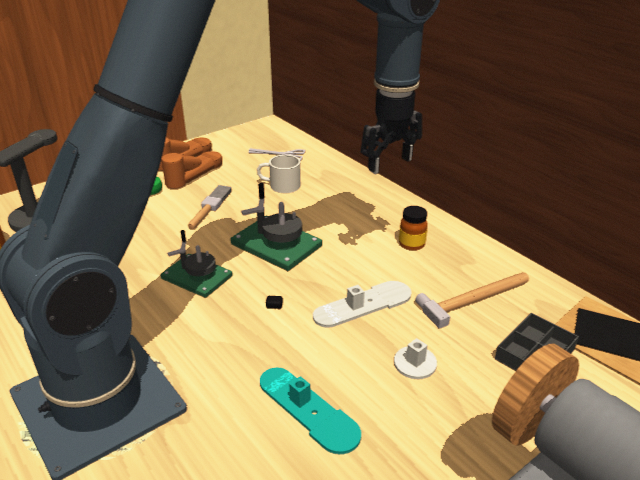

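The scene picture shows the aluminium rest at about (305,243) with its collar at (312,235). The large jack is at (387,320) with its keeper near (410,320). The small jack at (455,275) and the teal sole at (350,170) are look-alikes. In the side picture the rest is at (363,303) and the jack at (277,235).

```bash
python3 - <<'E'
from h import *
for n in("scene","side"):
    f=np.load(n+"0.npz"); p,d,K,R,t=[f[k] for k in"pdKRt"]; w=cloud(d,K,R,t)
    P=w.reshape(-1,3); C=p.reshape(-1,3).astype(int)
    def sel(c,r,z0,z1): return (np.hypot(P[:,0]-c[0],P[:,1]-c[1])<r)&(P[:,2]>z0)&(P[:,2]<z1)
    s=sel((560,-85),160,4,14); print(n,"plate",s.sum(),cv2.minAreaRect(P[s,:2].astype(np.float32)))
    s=sel((560,-85),110,38,56); print("collar",s.sum(),np.median(P[s],0))
    s=sel((520,210),120,14,26)&(C[:,1]>C[:,2]+15); print("base",s.sum(),cv2.minAreaRect(P[s,:2].astype(np.float32)))
    s=sel((520,210),120,64,76); print("seat",s.sum(),cv2.minEnclosingCircle(P[s,:2].astype(np.float32)))
    s=sel((520,210),120,100,135); print("tall",s.sum()); print(np.round(P[s][::max(1,s.sum()//25)]))
f=np.load("scene0.npz"); K,R,t=f["K"],f["R"],f["t"]
for q in((372,282),(435,320),(402,357),(337,318)): print(atz(*q,20,K,R,t).round())
E
```

```text
scene plate 1568 ((572.1534423828125, -116.15179443359375), (279.38409423828125, 228.65936279296875), 21.99357032775879)
collar 106 [518.74150549 -82.64311189  46.02968279]
base 1379 ((519.4449462890625, 204.6409912109375), (129.9803924560547, 176.2540740966797), 14.129462242126465)
seat 1134 ((519.6803588867188, 194.27011108398438), 56.66497802734375)
tall 153
[[521. 178. 123.]
 [521. 184. 126.]
 [523. 186. 125.]
 [527. 188. 128.]
 [528. 186. 124.]
 [530. 186. 120.]
 [528. 179. 108.]
 [523. 191. 117.]
 [525. 190. 114.]
 [526. 189. 111.]
 [529. 189. 109.]
 [528. 189. 104.]
 [529. 277. 123.]
 [529. 282. 125.]
 [531. 284. 127.]
 [533. 284. 125.]
 [536. 284. 124.]
 [541. 285. 126.]
 [540. 280. 114.]
 [535. 290. 124.]
 [538. 288. 120.]
 [540. 288. 119.]
 [540. 284. 109.]
 [541. 280. 101.]
 [535. 289. 108.]
 [540. 288. 103.]]
side plate 1789 ((579.4951171875, -101.19532775878906), (222.81065368652344, 266.567626953125), 41.339656829833984)
collar 149 [514.64873537 -88.59160399  44.0561494 ]
base 1414 ((512.3668823242188, 196.51486206054688), (132.7921600341797, 183.902587890625), 15.499094009399414)
seat 692 ((512.5623779296875, 189.2012939453125), 58.75077438354492)
tall 124
[[533. 289. 120.]
 [538. 280. 122.]
 [532. 275. 124.]
 [528. 273. 124.]
 [526. 275. 121.]
 [535. 271. 119.]
 [532. 275. 116.]
 [527. 277. 114.]
 [536. 273. 113.]
 [530. 273. 112.]
 [526. 275. 110.]
 [539. 278. 104.]
 [532. 276. 105.]
 [526. 276. 105.]
 [534. 272. 103.]
 [535. 272. 100.]
 [523. 180. 124.]
 [518. 177. 125.]
 [516. 179. 122.]
 [526. 176. 119.]
 [518. 174. 121.]
 [515. 177. 117.]
 [525. 176. 114.]
 [519. 176. 114.]
 [516. 179. 111.]
 [526. 178. 108.]
 [520. 177. 108.]
 [514. 176. 108.]
 [524. 174. 105.]
 [520. 177. 103.]
 [515. 178. 101.]]
[484. 115.  20.]
[437. 274.  20.]
[554. 298.  20.]
[607. 145.  20.]
```

Call:
{"api": "send_rows", "payload": {"moves": [{"dp":[-0.028,-0.05,0],"grip":100},{"dp":[-0.057,-0.105,0],"grip":100},{"dp":[-0.085,-0.157,-0.03],"grip":100},{"dp":[-0.085,-0.157,-0.05],"grip":100},{"dp":[-0.085,-0.157,-0.05],"grip":100},{"dp":[-0.085,-0.157,-0.05],"grip":100}]}}

```text
schema error: expected keys grip, dp, spin
```

```bash
python3 - <<'E'
from h import *
s=sensors.read_state();print(s["eef_pos"],s["joints"])
p,d,K,R,t=cam("wrist"); cv2.imwrite("pics/w1.png",p); np.savez("w1",p=p,d=d,K=K,R=R,t=t)
print(-R.T@t,R,K[0,0])
w=cloud(d,K,R,t);P=w.reshape(-1,3)
s=(P[:,2]>40)&(P[:,2]<56)&(np.hypot(P[:,0]-517,P[:,1]+85)<40)
print("collar",s.sum(),P[s].mean(0),cv2.minAreaRect(P[s,:2].astype(np.float32)))
s=(P[:,2]>4)&(P[:,2]<13)&(np.hypot(P[:,0]-550,P[:,1]+85)<160)
print("plate",s.sum(),cv2.minAreaRect(P[s,:2].astype(np.float32)))
E
```

```text
[6.74993325e+02 2.74322106e-02 2.45342513e+02] [-0.0838059   0.57561865  0.02487033  1.43710104 -0.01500222  1.12903091
 -0.05647317]
[674.72199181  78.84464723 374.15929083] [[ 9.99999823e-01  3.31825068e-04  4.92995318e-04]
 [ 1.64650180e-04 -9.51816239e-01  3.06668910e-01]
 [ 5.71001381e-04 -3.06668775e-01 -9.51816125e-01]] 419.58509695698774
collar 909 [517.33547777 -83.99910077  46.61416833] ((516.4130249023438, -85.33301544189453), (27.358068466186523, 26.738262176513672), 79.8328857421875)
plate 12631 ((546.834716796875, -123.93156433105469), (209.35861206054688, 213.36343383789062), 18.011611938476562)
```

View pics/w1.png

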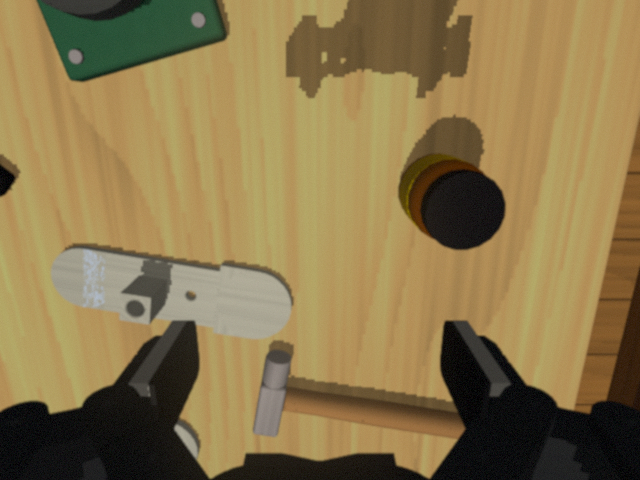

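The wrist picture shows the bare-metal rest with its bore at (136,309), its pin hole at (191,296) and its toe to the right. The rest is yawed about -10°. Next I'll look down at the jack.

Call:
{"api": "send_rows", "payload": {"moves": [{"dp":[0.01,-0.055,-0.02],"grip":100,"spin":0},{"dp":[0.02,-0.11,-0.05],"grip":100,"spin":0},{"dp":[0.02,-0.155,-0.05],"grip":100,"spin":0},{"dp":[0.02,-0.155,-0.05],"grip":100,"spin":0},{"dp":[0.02,-0.155,-0.05],"grip":100,"spin":0}]}}

```text
t: 1.38
eef_pos: [520.6, 20.0, 295.7]
orientation: [[-0.0, 1.0, 0.001], [1.0, 0.0, 0.0], [0.0, 0.001, -1.0]]
wrist_force: [1.0, 0.6, 0.1]
width: 85.3
grasp_force: 0.0
```

```bash
python3 - <<'E'
from h import *
s=sensors.read_state();print(s["eef_pos"],s["joint_vel"].max())
p,d,K,R,t=cam("wrist"); np.savez("w2",p=p,d=d,K=K,R=R,t=t)
w=cloud(d,K,R,t);P=w.reshape(-1,3);C=p.reshape(-1,3).astype(int)
def sel(c,r,z0,z1): return (np.hypot(P[:,0]-c[0],P[:,1]-c[1])<r)&(P[:,2]>z0)&(P[:,2]<z1)
s=sel((520,185),130,14,26)&(C[:,1]>C[:,2]+15); print("base",s.sum(),cv2.minAreaRect(P[s,:2].astype(np.float32)))
s=sel((520,185),60,67,73); print("seat",s.sum(),cv2.minEnclosingCircle(P[s,:2].astype(np.float32)))
s=sel((520,185),20,122,132); print("post",s.sum(),P[s].mean(0),cv2.minEnclosingCircle(P[s,:2].astype(np.float32)))
s=sel((535,280),30,120,132); print("knob",s.sum(),P[s].mean(0))
s=sel((520,185),50,76,90); print("pin?",s.sum(),np.round(P[s][::max(1,s.sum()//15)]))
x,y=map(int,proj((520,185,80),K,R,t)); print(x,y)
c=p[max(0,y-100):y+100,max(0,x-130):x+130]; cv2.imwrite("pics/w2.png",cv2.resize(cv2.convertScaleAbs(c,alpha=2,beta=20),None,fx=3,fy=3,interpolation=cv2.INTER_CUBIC))
E
```

```text
[520.59786035  20.02900016 295.70325049] 0.026478754034883006
base 6416 ((527.3251953125, 158.74066162109375), (126.45993041992188, 89.45287322998047), 14.500591278076172)
seat 5176 ((521.7647094726562, 173.18380737304688), 44.83015060424805)
post 0 [nan nan nan] ((0.0, 0.0), 0.0)
knob 0 [nan nan nan]
pin? 0 []
318 -18<stdin>:8: RuntimeWarning: Mean of empty slice.
  ret = um.true_divide(
<stdin>:9: RuntimeWarning: Mean of empty slice.
```

View pics/w2.png

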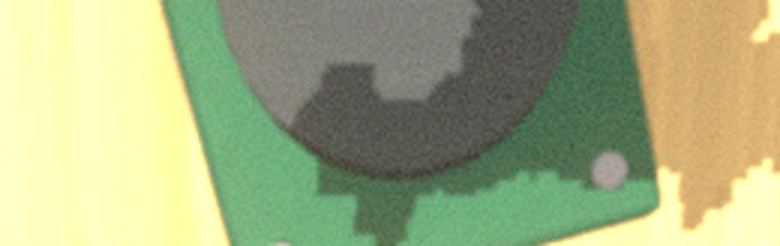

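The camera looks back towards the hand, and this crop only shows the near edge of the seat. I need to go further in +y.

Call:
{"api": "send_rows", "payload": {"moves": [{"dp":[0.06,0,0],"grip":100,"spin":0},{"dp":[0.12,0,0],"grip":100,"spin":0},{"dp":[0.18,0,0],"grip":100,"spin":0},{"dp":[0.23,0,0],"grip":100,"spin":0},{"dp":[0.23,0,0],"grip":100,"spin":0},{"dp":[0.23,0,0],"grip":100,"spin":0}]}}

```text
t: 2.17
eef_pos: [520.7, 249.6, 294.5]
orientation: [[0.0, 1.0, -0.001], [1.0, -0.0, -0.001], [-0.001, -0.001, -1.0]]
wrist_force: [0.1, -0.6, -0.9]
width: 85.7
grasp_force: 0.0
```

```bash
python3 - <<'E'
from h import *
s=sensors.read_state();print(s["eef_pos"],s["joint_vel"].max())
p,d,K,R,t=cam("wrist"); np.savez("w3",p=p,d=d,K=K,R=R,t=t)
w=cloud(d,K,R,t);P=w.reshape(-1,3);C=p.reshape(-1,3).astype(int)
def sel(c,r,z0,z1): return (np.hypot(P[:,0]-c[0],P[:,1]-c[1])<r)&(P[:,2]>z0)&(P[:,2]<z1)
s=sel((520,185),130,14,26)&(C[:,1]>C[:,2]+15); print("base",s.sum(),cv2.minAreaRect(P[s,:2].astype(np.float32)))
s=sel((520,185),60,67,73); print("seat",s.sum(),cv2.minEnclosingCircle(P[s,:2].astype(np.float32)))
s=sel((520,185),20,118,132); print("post",s.sum(),P[s].mean(0),cv2.minEnclosingCircle(P[s,:2].astype(np.float32)))
s=sel((535,280),30,118,132); print("knob",s.sum(),P[s].mean(0))
s=sel((520,185),50,77,90); print("pin?",s.sum(),np.round(P[s][::max(1,s.sum()//15)]))
x,y=map(int,proj((520,185,80),K,R,t)); print(x,y)
y0,x0=max(0,y-100),max(0,x-130);print(x0,y0)
c=p[y0:y+100,x0:x+130]; cv2.imwrite("pics/w3.png",cv2.resize(cv2.convertScaleAbs(c,alpha=2.2,beta=20),None,fx=3,fy=3,interpolation=cv2.INTER_CUBIC))
E
```

```text
[520.6866859  249.60141172 294.47642088] 0.021777652220133933
base 9193 ((516.5547485351562, 202.38742065429688), (127.21520233154297, 177.20262145996094), 14.814215660095215)
seat 6742 ((521.752197265625, 182.5953369140625), 46.15498733520508)
post 230 [521.63651858 184.70342168 123.71299166] ((521.6209106445312, 182.89479064941406), 7.03347635269165)
knob 313 [532.63771882 282.26000149 125.30803587]
pin? 170 [[520. 190.  78.]
 [557. 189.  78.]
 [524. 189.  81.]
 [518. 188.  81.]
 [527. 187.  78.]
 [518. 188.  83.]
 [527. 186.  79.]
 [517. 188.  84.]
 [527. 187.  82.]
 [515. 185.  80.]
 [527. 187.  85.]
 [515. 184.  81.]
 [558. 186.  84.]
 [555. 184.  83.]
 [556. 184.  85.]
 [560. 183.  84.]]
318 277
188 177
```

View pics/w3.png

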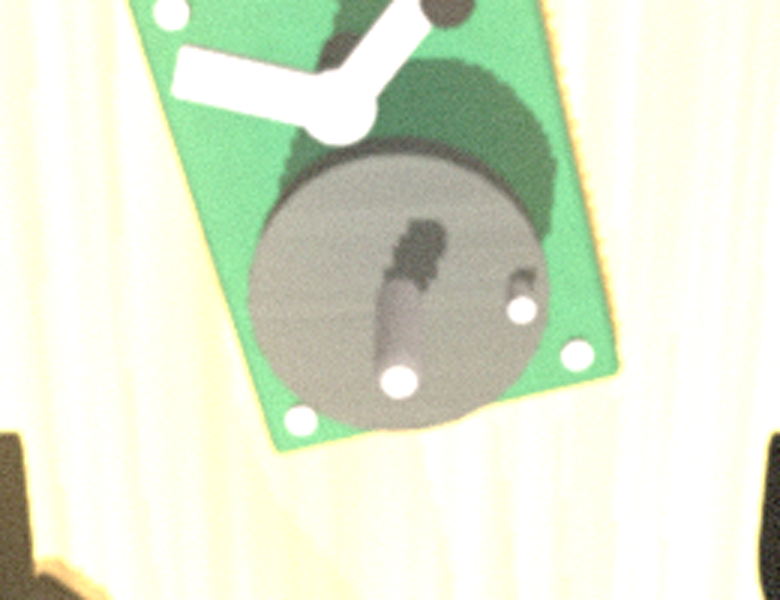

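The crop shows the post top at crop (398,381), the pin top at (522,310), the pivot at (340,105) and the knob at about (447,5). The keeper is open.

```bash
python3 - <<'E'
from h import *
f=np.load("w3.npz"); p,d,K,R,t=[f[k] for k in"pdKRt"]; c=lambda u,v,z:atz(188+u/3-.33,177+v/3-.33,z,K,R,t)
post=c(398,381,126);pin=c(522,310,84);piv=c(340,105,88)
print(post,pin,piv); e=(pin-post)[:2]; print(np.hypot(*e),np.degrees(np.arctan2(e[1],e[0])))
e=(piv-post)[:2]; print(np.hypot(*e),np.degrees(np.arctan2(e[1],e[0]))-90)
f=np.load("w1.npz"); p,d,K,R,t=[f[k] for k in"pdKRt"]
print("hole",atz(191,296,8,K,R,t),"bore",atz(136,309,48,K,R,t))
w=cloud(d,K,R,t);P=w.reshape(-1,3);C=p.reshape(-1,3).astype(int)
s=(P[:,2]>44.5)&(P[:,2]<52)&(np.hypot(P[:,0]-517,P[:,1]+85)<40)
print(cv2.minAreaRect(P[s,:2].astype(np.float32)),np.median(P[s],0))
s=(P[:,2]>3)&(P[:,2]<13)&(np.hypot(P[:,0]-540,P[:,1]+90)<135)&(C.min(1)>90)&(C.max(1)-C.min(1)<40)
m=s.reshape(480,640).astype(np.uint8); n,l,st,ce=cv2.connectedComponentsWithStats(m); i=1+st[1:,4].argmax()
print(cv2.minAreaRect(P[(l==i).ravel(),:2].astype(np.float32)))
E
```

```text
[521.26957915 182.45552294 126.        ] [557.51685417 184.64744329  84.        ] [505.44204388 246.97405179  88.        ]
36.31348869637394 3.460537046539706
66.43155452879981 13.783469997003351
hole [552.34981013 -92.58641964   8.        ] bore [517.26863294 -86.11355592  48.        ]
((516.4146118164062, -85.33887481689453), (27.34901237487793, 26.73383140563965), 79.8104476928711) [516.2147195  -84.48581988  47.89063494]
((584.8817138671875, -96.50498962402344), (74.3353500366211, 125.16432189941406), 75.77112579345703)
```

Call:
{"api": "send_rows", "payload": {"moves": [{"dp":[-0.06,-0.002,0],"grip":100,"spin":0.06},{"dp":[-0.12,-0.004,0],"grip":100,"spin":0.12},{"dp":[-0.18,-0.004,0],"grip":100,"spin":0.18},{"dp":[-0.24,-0.004,0],"grip":100,"spin":0.18},{"dp":[-0.29,-0.004,0.04],"grip":100,"spin":0.18},{"dp":[-0.336,-0.004,0.08],"grip":100,"spin":0.18},{"dp":[-0.336,-0.004,0.13],"grip":100,"spin":0.18},{"dp":[-0.336,-0.004,0.18],"grip":100,"spin":0.18}]}}

```text
t: 3.22
eef_pos: [515.8, -88.6, 114.3]
orientation: [[0.183, 0.983, 0.001], [0.983, -0.183, -0.001], [-0.001, 0.001, -1.0]]
wrist_force: [0.2, 0.9, 0.4]
width: 85.3
grasp_force: 0.0
```

Call:
{"api": "send_rows", "payload": {"moves": [{"dp":[0,0,0],"grip":100,"spin":0},{"dp":[0,0,0],"grip":100,"spin":0}]}}

```text
t: 3.48
eef_pos: [516.7, -86.9, 116.8]
orientation: [[0.18, 0.984, 0.001], [0.984, -0.18, -0.0], [-0.0, 0.001, -1.0]]
wrist_force: [-0.3, 0.0, -0.2]
width: 85.0
grasp_force: 0.0
```

```bash
python3 - <<'E'
from h import *
s=sensors.read_state();print(s["eef_pos"],s["orientation"])
e=np.array([516.8,-85.8,35])-s["eef_pos"]; print(e,s["orientation"].T@e)
p,d,K,R,t=cam("wrist"); cv2.imwrite("pics/w4.png",p)
E
```

```text
[516.70633708 -86.90626753 116.80908484] [[ 1.80285469e-01  9.83613281e-01  1.43611177e-03]
 [ 9.83614311e-01 -1.80284991e-01 -4.56956825e-04]
 [-1.90559405e-04  1.49496277e-03 -9.99998864e-01]]
[  0.09366292   1.10626753 -81.80908484] [ 1.12061613 -0.22961688 81.80862093]
```

View pics/w4.png

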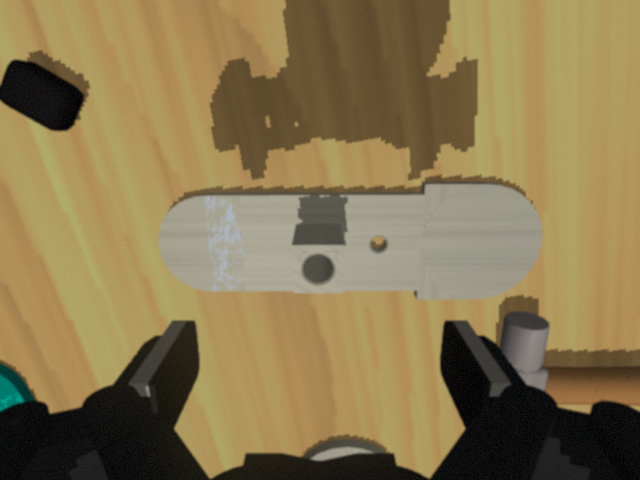

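The rest is square to the jaws, with its bore at (318,268) on their centre line. The hammer head at (525,335) is clear. I'll descend and grip.

Call:
{"api": "send_rows", "payload": {"moves": [{"dp":[0.001,0,0.03],"grip":65,"spin":0},{"dp":[0.001,0,0.06],"grip":65,"spin":0},{"dp":[0.001,0,0.082],"grip":65,"spin":0},{"dp":[0.001,0,0.082],"grip":65,"spin":0},{"dp":[0.001,0,0.082],"grip":0,"spin":0},{"dp":[0.001,0,0.082],"grip":0,"spin":0},{"dp":[0.001,0,0.082],"grip":0,"spin":0},{"dp":[0.001,0,0.082],"grip":0,"spin":0}], "newtons": 60}}

```text
t: 4.53
eef_pos: [517.2, -85.2, 35.1]
orientation: [[0.179, 0.984, 0.003], [0.984, -0.179, -0.0], [0.0, 0.003, -1.0]]
wrist_force: [-0.7, 1.0, 8.9]
width: 25.2
grasp_force: 59.6
```

Call:
{"api": "send_rows", "payload": {"moves": [{"dp":[0,0,0],"grip":0,"spin":0},{"dp":[0,0,0],"grip":0,"spin":0}]}}

```text
t: 4.78
eef_pos: [517.2, -85.1, 35.1]
orientation: [[0.179, 0.984, 0.003], [0.984, -0.179, -0.0], [0.0, 0.003, -1.0]]
wrist_force: [-0.4, -0.1, 8.2]
width: 24.9
grasp_force: 59.6
```

Call:
{"api": "send_rows", "payload": {"moves": [{"dp":[0,0,-0.04],"grip":0,"spin":0},{"dp":[0,0,-0.09],"grip":0,"spin":0},{"dp":[0,0,-0.14],"grip":0,"spin":0},{"dp":[0,0,-0.165],"grip":0,"spin":0},{"dp":[0,0,-0.165],"grip":0,"spin":0},{"dp":[0,0,-0.165],"grip":0,"spin":0}]}}

```text
t: 5.52
eef_pos: [515.5, -84.9, 197.6]
orientation: [[0.179, 0.984, -0.001], [0.984, -0.179, 0.0], [-0.0, -0.001, -1.0]]
wrist_force: [0.2, 0.3, -3.1]
width: 25.2
grasp_force: 60.3
```

Call:
{"api": "send_rows", "payload": {"moves": [{"dp":[0.04,-0.007,0],"grip":0,"spin":-0.04},{"dp":[0.09,-0.015,0],"grip":0,"spin":-0.08},{"dp":[0.14,-0.023,0],"grip":0,"spin":-0.12},{"dp":[0.19,-0.032,0],"grip":0,"spin":-0.16},{"dp":[0.235,-0.039,0],"grip":0,"spin":-0.2},{"dp":[0.264,-0.044,0],"grip":0,"spin":-0.24},{"dp":[0.264,-0.044,0],"grip":0,"spin":-0.24},{"dp":[0.264,-0.044,0],"grip":0,"spin":-0.24}]}}

```text
t: 6.52
eef_pos: [519.6, 181.6, 197.0]
orientation: [[-0.059, 0.998, -0.002], [0.998, 0.059, -0.002], [-0.001, -0.002, -1.0]]
wrist_force: [0.1, -0.9, -2.1]
width: 24.9
grasp_force: 60.3
```

```bash
python3 - <<'E'
from h import *
s=sensors.read_state();print(s["eef_pos"],s["wrist_force"],s["wrist_torque"],s["width"]); print(s["orientation"])
p,d,K,R,t=cam("wrist"); cv2.imwrite("pics/w5.png",p); np.savez("w5",p=p,d=d,K=K,R=R,t=t)
E
```

```text
[519.56058331 181.61927303 196.98760141] [ 0.05328331 -0.87074709 -2.05525506] [-0.04559176  0.05179855  0.02532463] 24.8886040030737
[[-0.05921398  0.99824269 -0.00229007]
 [ 0.99824435  0.05921057 -0.00152699]
 [-0.00138871 -0.00237646 -0.99999621]]
```

View pics/w5.png

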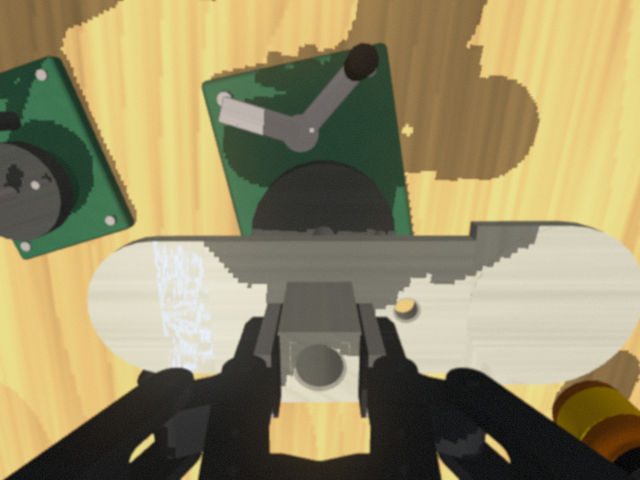

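The rest hangs level in the jaws with its bore at (319,366) and its hole at (405,308). The jack is behind it. I'll work out the remaining offset.

```bash
python3 - <<'E'
from h import *
f=np.load("w5.npz"); p,d,K,R,t=[f[k] for k in"pdKRt"]
w=cloud(d,K,R,t); P=w.reshape(-1,3)
s=(P[:,2]>150)&(P[:,2]<182)&(np.abs(P[:,0]-590)<40)&(abs(P[:,1]-182)<60); print("plate top z",np.median(P[s,2]), np.median(w[330:360,110:150,2]))
g=cv2.cvtColor(p,cv2.COLOR_BGR2GRAY)
sub=g[335:395,285:352]; m=(sub<62).astype(np.uint8); n,l,st,ce=cv2.connectedComponentsWithStats(m); print(st,ce+[285,335])
b=atz(319,366,210,K,R,t); h=atz(405,308,170,K,R,t); print(b,h); e=(h-b)[:2];print(np.hypot(*e),np.degrees(np.arctan2(e[1],e[0])))
s=sensors.read_state();print(s["eef_pos"])
E
```

```text
plate top z 169.7491738303919 nan
[[   0    0   67   60 4020]] [[318.  364.5]]
[519.32653807 181.66700795 210.        ] [554.4558797 184.183432  170.       ]
35.219355951177995 4.097276409777507
[519.82155305 181.25999752 197.3332724 ]
```

Call:
{"api": "send_rows", "payload": {"moves": [{"dp":[0.001,0.0018,0.01],"grip":0,"spin":0},{"dp":[0.001,0.0018,0.02],"grip":0,"spin":0},{"dp":[0.001,0.0018,0.028],"grip":0,"spin":0},{"dp":[0.001,0.0018,0.032],"grip":0,"spin":0},{"dp":[0.001,0.0018,0.032],"grip":0,"spin":0}]}}

```text
t: 7.2
eef_pos: [521.8, 183.6, 166.0]
orientation: [[-0.06, 0.998, -0.001], [0.998, 0.06, -0.0], [-0.0, -0.001, -1.0]]
wrist_force: [-0.6, 0.4, -3.8]
width: 24.7
grasp_force: 60.3
```

```bash
python3 - <<'E'
from h import *
s=sensors.read_state();print(s["eef_pos"],s["wrist_force"],s["wrist_torque"])
E
```

```text
[521.76614372 183.63045967 165.99346492] [-0.57261474  0.40986497 -3.77889587] [ 0.00087502  0.10341163 -0.00592769]
```

Call:
{"api": "send_rows", "payload": {"moves": [{"dp":[-0.001,-0.0004,0.003],"grip":0,"spin":0},{"dp":[-0.001,-0.0004,0.006],"grip":0,"spin":0},{"dp":[-0.001,-0.0004,0.009],"grip":0,"spin":0},{"dp":[-0.001,-0.0004,0.011],"grip":0,"spin":0},{"dp":[-0.001,-0.0004,0.011],"grip":0,"spin":0}]}}

```text
t: 7.82
eef_pos: [521.5, 182.7, 155.1]
orientation: [[-0.06, 0.998, -0.0], [0.998, 0.06, -0.0], [-0.0, -0.0, -1.0]]
wrist_force: [0.4, 0.5, -2.5]
width: 25.2
grasp_force: 60.3
```

Call:
{"api": "send_rows", "payload": {"moves": [{"dp":[0,0,0.003],"grip":0,"spin":0},{"dp":[0,0,0.006],"grip":0,"spin":0},{"dp":[0,0,0.009],"grip":0,"spin":0},{"dp":[0,0,0.009],"grip":0,"spin":0}]}}

```text
t: 8.32
eef_pos: [521.4, 182.6, 146.0]
orientation: [[-0.06, 0.998, -0.001], [0.998, 0.06, -0.0], [-0.0, -0.001, -1.0]]
wrist_force: [0.3, -0.7, -3.0]
width: 24.8
grasp_force: 60.3
```

Underside is at about 111 with no contact, so the bore is over the post. I'll lower it to just above the pin (underside about 88).

Call:
{"api": "send_rows", "payload": {"moves": [{"dp":[0,0,0.004],"grip":0,"spin":0},{"dp":[0,0,0.008],"grip":0,"spin":0},{"dp":[0,0,0.012],"grip":0,"spin":0},{"dp":[0,0,0.016],"grip":0,"spin":0},{"dp":[0,0,0.02],"grip":0,"spin":0},{"dp":[0,0,0.022],"grip":0,"spin":0},{"dp":[0,0,0.022],"grip":0,"spin":0}]}}

```text
t: 9.2
eef_pos: [521.5, 182.7, 124.1]
orientation: [[-0.06, 0.998, -0.0], [0.998, 0.06, -0.0], [-0.0, -0.0, -1.0]]
wrist_force: [-0.1, -0.4, -3.0]
width: 25.1
grasp_force: 60.3
```

```bash
python3 - <<'E'
from h import *
s=sensors.read_state();print(s["eef_pos"],s["wrist_force"],s["wrist_torque"])
p,d,K,R,t=cam("wrist"); cv2.imwrite("pics/w6.png",cv2.resize(cv2.convertScaleAbs(p[230:430,240:500],alpha=1.5,beta=10),None,fx=3,fy=3,interpolation=cv2.INTER_CUBIC)); np.savez("w6",p=p,d=d,K=K,R=R,t=t)
E
```

```text
[521.48880642 182.65229404 124.13331486] [-0.07715217 -0.39620157 -2.96103435] [-0.01364045  0.01787869 -0.00754503]
```

View pics/w6.png

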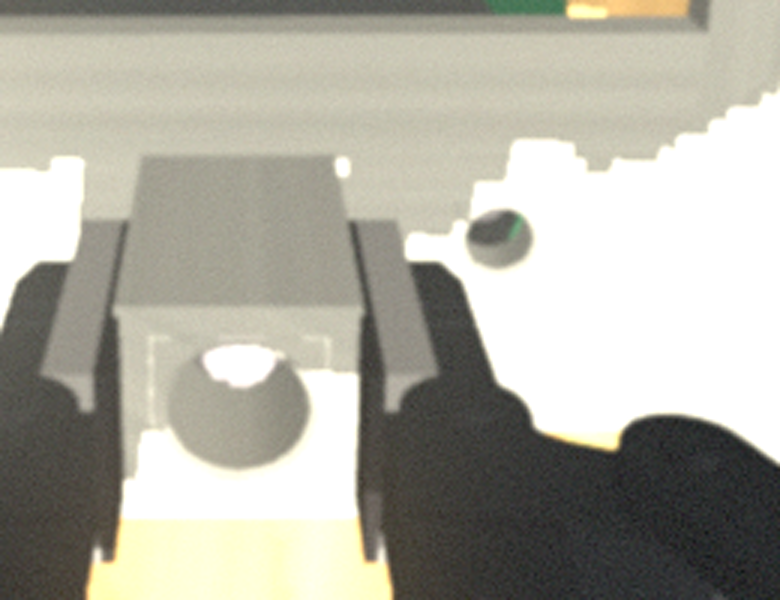

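The post's bright top shows inside the bore at crop (240,365). The pin is not yet visible through its hole at (500,238). I'll lower gently and watch the force.

Call:
{"api": "send_rows", "payload": {"moves": [{"dp":[0,0,0.002],"grip":0,"spin":0},{"dp":[0,0,0.004],"grip":0,"spin":0},{"dp":[0,0,0.006],"grip":0,"spin":0},{"dp":[0,0,0.007],"grip":0,"spin":0},{"dp":[0,0,0.007],"grip":0,"spin":0}]}}

```text
t: 9.88
eef_pos: [521.5, 182.7, 117.2]
orientation: [[-0.06, 0.998, -0.0], [0.998, 0.06, -0.0], [-0.0, -0.0, -1.0]]
wrist_force: [0.1, -0.6, -3.4]
width: 24.9
grasp_force: 60.3
```

Call:
{"api": "send_rows", "payload": {"moves": [{"dp":[0,0,0.001],"grip":0,"spin":0},{"dp":[0,0,0.002],"grip":0,"spin":0},{"dp":[0,0,0.003],"grip":0,"spin":0},{"dp":[0,0,0.003],"grip":0,"spin":0}]}}

```text
t: 10.38
eef_pos: [521.5, 182.6, 114.2]
orientation: [[-0.06, 0.998, -0.0], [0.998, 0.06, -0.0], [-0.0, -0.0, -1.0]]
wrist_force: [0.5, -0.5, -2.9]
width: 25.0
grasp_force: 60.3
```

The pin is in its hole, with the underside about 5 mm below the pin top and no force. I'll lower it home; seating is expected at TCP 105.

Call:
{"api": "send_rows", "payload": {"moves": [{"dp":[0,0,0.002],"grip":0,"spin":0},{"dp":[0,0,0.004],"grip":0,"spin":0},{"dp":[0,0,0.006],"grip":0,"spin":0},{"dp":[0,0,0.0075],"grip":0,"spin":0},{"dp":[0,0,0.0075],"grip":0,"spin":0}]}}

```text
t: 11.0
eef_pos: [521.5, 182.6, 106.6]
orientation: [[-0.06, 0.998, -0.0], [0.998, 0.06, -0.0], [-0.0, -0.0, -1.0]]
wrist_force: [-0.2, 0.3, -2.6]
width: 24.9
grasp_force: 60.3
```

Call:
{"api": "send_rows", "payload": {"moves": [{"dp":[0,0,0.0005],"grip":0,"spin":0},{"dp":[0,0,0.001],"grip":0,"spin":0},{"dp":[0,0,0.001],"grip":0,"spin":0}]}}

```text
t: 11.38
eef_pos: [521.6, 182.7, 105.8]
orientation: [[-0.06, 0.998, 0.0], [0.998, 0.06, 0.0], [0.0, 0.0, -1.0]]
wrist_force: [-0.0, 0.5, -3.3]
width: 24.8
grasp_force: 60.3
```

Call:
{"api": "send_rows", "payload": {"moves": [{"dp":[0,0,0.0005],"grip":0,"spin":0},{"dp":[0,0,0.0005],"grip":0,"spin":0}]}}

```text
t: 11.62
eef_pos: [521.5, 182.7, 105.3]
orientation: [[-0.06, 0.998, -0.0], [0.998, 0.06, 0.0], [0.0, -0.0, -1.0]]
wrist_force: [-0.3, 0.7, -2.7]
width: 25.0
grasp_force: 60.3
```

Call:
{"api": "send_rows", "payload": {"moves": [{"dp":[0,0,0.0005],"grip":0,"spin":0},{"dp":[0,0,0.0005],"grip":0,"spin":0}]}}

```text
t: 11.88
eef_pos: [521.5, 182.7, 105.1]
orientation: [[-0.06, 0.998, 0.0], [0.998, 0.06, 0.0], [0.0, 0.0, -1.0]]
wrist_force: [-2.0, -0.5, 3.7]
width: 24.9
grasp_force: 61.0
```

Call:
{"api": "send_rows", "payload": {"moves": [{"dp":[0,0,0.0003],"grip":0,"spin":0},{"dp":[0,0,0.0003],"grip":0,"spin":0}]}}

```text
t: 12.12
eef_pos: [521.5, 182.7, 105.1]
orientation: [[-0.06, 0.998, 0.0], [0.998, 0.06, 0.0], [0.0, 0.0, -1.0]]
wrist_force: [-3.7, -0.7, 8.5]
width: 24.9
grasp_force: 61.9
```

The plate is seated at the expected height with 8 N contact. Releasing and backing off upward.

Call:
{"api": "send_rows", "payload": {"moves": [{"dp":[0,0,0],"grip":55,"spin":0},{"dp":[0,0,0],"grip":55,"spin":0},{"dp":[0,0,0],"grip":55,"spin":0},{"dp":[0,0,0],"grip":55,"spin":0}]}}

```text
t: 12.62
eef_pos: [521.6, 182.7, 104.4]
orientation: [[-0.06, 0.998, 0.0], [0.998, 0.06, -0.0], [-0.0, 0.0, -1.0]]
wrist_force: [-1.3, 0.2, 0.0]
width: 46.9
grasp_force: 0.0
```

Call:
{"api": "send_rows", "payload": {"moves": [{"dp":[0,0,-0.02],"grip":55,"spin":0},{"dp":[0,0,-0.06],"grip":55,"spin":0},{"dp":[0,0,-0.11],"grip":55,"spin":0},{"dp":[0,0,-0.16],"grip":55,"spin":0},{"dp":[0.06,0,-0.16],"grip":55,"spin":0},{"dp":[0.06,0,-0.16],"grip":55,"spin":0},{"dp":[0.06,0,-0.16],"grip":55,"spin":0}]}}

```text
t: 13.5
eef_pos: [517.7, 242.3, 264.1]
orientation: [[-0.061, 0.998, -0.001], [0.998, 0.061, -0.001], [-0.001, -0.001, -1.0]]
wrist_force: [-0.6, 0.3, -0.5]
width: 47.1
grasp_force: 0.0
```

```bash
python3 - <<'E'
from h import *
s=sensors.read_state();print(s["eef_pos"],s["joints"],s["orientation"])
p,d,K,R,t=cam("wrist"); cv2.imwrite("pics/w7.png",p); np.savez("w7",p=p,d=d,K=K,R=R,t=t)
w=cloud(d,K,R,t); P=w.reshape(-1,3)
s=(P[:,2]>70)&(P[:,2]<86)&(np.hypot(P[:,0]-521,P[:,1]-183)<150); q=P[s]
A=np.c_[q[:,:2]-[521,183],np.ones(len(q))]; print(s.sum(),np.linalg.lstsq(A,q[:,2],rcond=None)[0])
s=(P[:,2]>119)&(P[:,2]<132)&(np.hypot(P[:,0]-533,P[:,1]-281)<25); print("knob",s.sum(),P[s].mean(0),cv2.minEnclosingCircle(P[s,:2].astype(np.float32)))
E
```

```text
[517.68796055 242.33287461 264.07202777] [-0.50553627  0.40420001 -0.02136597  1.68892102  0.01013767  1.04954208
 -0.46957671] [[-6.06239896e-02  9.98160469e-01 -6.40534834e-04]
 [ 9.98160369e-01  6.06234569e-02 -8.20711339e-04]
 [-7.80370179e-04 -6.89111282e-04 -9.99999458e-01]]
18150 [ 3.32616061e-03 -1.46237699e-02  7.77341433e+01]
knob 387 [532.4844101  282.15068239 125.40639837] ((532.7142333984375, 281.8508605957031), 6.942384243011475)
```

View pics/w7.png

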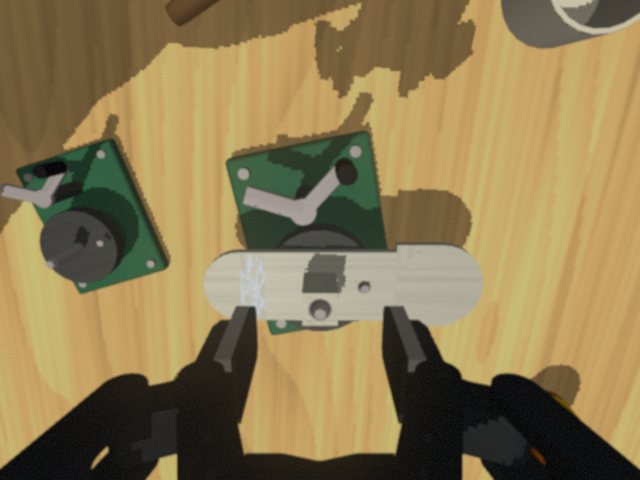

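The plate is flat, with its top at 77.7 mm and a negligible tilt. The post stands proud at (320,308) and the pin shows in its hole at (364,287), so the rest is home. The knob is at (346,170), and I'll move the hand there with the jaws turned to the tangent.

Call:
{"api": "send_rows", "payload": {"moves": [{"dp":[0.01,0.005,0],"grip":55,"spin":0.15},{"dp":[0.02,0.01,0],"grip":55,"spin":0.3},{"dp":[0.03,0.015,0],"grip":55,"spin":0.46},{"dp":[0.038,0.018,0.03],"grip":55,"spin":0.62},{"dp":[0.038,0.018,0.06],"grip":55,"spin":0.77},{"dp":[0.038,0.018,0.1],"grip":55,"spin":0.77},{"dp":[0.038,0.018,0.1],"grip":55,"spin":0.77},{"dp":[0.038,0.018,0.1],"grip":55,"spin":0.77}]}}

```text
t: 14.55
eef_pos: [534.5, 281.0, 165.7]
orientation: [[0.653, 0.758, 0.001], [0.758, -0.653, 0.0], [0.001, 0.001, -1.0]]
wrist_force: [0.5, 0.2, 1.3]
width: 46.8
grasp_force: 0.0
```

```bash
python3 - <<'E'
from h import *
s=sensors.read_state();print(s["eef_pos"],s["joints"]);O=s["orientation"];print(O)
p,d,K,R,t=cam("wrist")
w=cloud(d,K,R,t); P=w.reshape(-1,3)
s2=(P[:,2]>119)&(P[:,2]<132)&(np.hypot(P[:,0]-533,P[:,1]-281)<25); print("knob",s2.sum(),cv2.minEnclosingCircle(P[s2,:2].astype(np.float32)))
print(O.T@(np.array([533.2,281.5,113])-s["eef_pos"]))
E
```

```text
[534.45994092 281.02823289 165.67141657] [-0.65826669  0.5529634   0.15100978  1.73930271 -0.1044287   0.85622424
 -1.17199831]
[[ 6.52597412e-01  7.57704277e-01  9.20156463e-04]
 [ 7.57704445e-01 -6.52597827e-01  2.22928620e-04]
 [ 7.69406077e-04  5.51724002e-04 -9.99999552e-01]]
knob 835 ((532.9340209960938, 281.6239013671875), 7.16649866104126)
[-0.50529985 -1.2915969  52.67033879]
```

Call:
{"api": "send_rows", "payload": {"moves": [{"dp":[0,-0.0013,0.02],"grip":55,"spin":0},{"dp":[0,-0.0013,0.04],"grip":55,"spin":0},{"dp":[0,-0.0013,0.052],"grip":55,"spin":0},{"dp":[0,-0.0013,0.052],"grip":55,"spin":0},{"dp":[0,-0.0013,0.052],"grip":0,"spin":0},{"dp":[0,-0.0013,0.052],"grip":0,"spin":0},{"dp":[0,-0.0013,0.052],"grip":0,"spin":0},{"dp":[0,-0.0013,0.052],"grip":0,"spin":0}], "newtons": 40}}

```text
t: 15.6
eef_pos: [533.2, 282.7, 113.4]
orientation: [[0.652, 0.758, 0.001], [0.758, -0.652, 0.001], [0.001, 0.0, -1.0]]
wrist_force: [0.0, -1.5, 6.3]
width: 12.6
grasp_force: 39.0
```

```bash
cat > arc.py <<'E'
from h import *
import sys
s=sensors.read_state();O=s["orientation"];p=s["eef_pos"];print(p.round(1),s["wrist_force"].round(1),s["width"],s["joints"].round(2))
piv=np.array([505.2,246.8]); v=p[:2]-piv; a=np.arctan2(v[1],v[0]); r=np.hypot(*v); print("ang",a,"r",r,"keeper",a-np.radians(14.2)-.61)
for k in range(1,9):
    b=a+k*float(sys.argv[1]); q=piv+r*np.array([np.cos(b),np.sin(b)]); e=O.T@np.r_[q-p[:2],0]; print(k,(e/1000).round(4),round(-k*float(sys.argv[1]),3))
E
python3 arc.py 0.1
```

```text
[533.2 282.7 113.4] [ 0.  -1.5  6.3] 12.559238791336941 [-0.65  0.62  0.14  1.79 -0.12  0.74 -1.16]
ang 0.9081973996897934 r 45.50037509769524 keeper 0.05036064590659861
1 [-0.0004 -0.0045 -0.    ] -0.1
2 [-0.0013 -0.009  -0.    ] -0.2
3 [-0.0027 -0.0133 -0.    ] -0.3
4 [-0.0044 -0.0175 -0.    ] -0.4
5 [-0.0066 -0.0215 -0.    ] -0.5
6 [-0.0092 -0.0253 -0.    ] -0.6
7 [-0.0121 -0.0288 -0.    ] -0.7
8 [-0.0153 -0.0319 -0.    ] -0.8
```

Gripped, with an arc radius of 45.5 mm as expected. Swinging the first part.

Call:
{"api": "send_rows", "payload": {"moves": [{"dp":[-0.0004,-0.0045,0],"grip":0,"spin":-0.1},{"dp":[-0.0013,-0.009,0],"grip":0,"spin":-0.2},{"dp":[-0.0027,-0.0133,0],"grip":0,"spin":-0.3},{"dp":[-0.0044,-0.0175,0],"grip":0,"spin":-0.4},{"dp":[-0.0044,-0.0175,0],"grip":0,"spin":-0.4}]}}

```text
t: 16.23
eef_pos: [516.7, 290.8, 113.4]
orientation: [[0.303, 0.953, 0.001], [0.953, -0.303, 0.001], [0.001, 0.001, -1.0]]
wrist_force: [-1.2, -0.0, 5.8]
width: 12.9
grasp_force: 39.1
```

```bash
python3 arc.py 0.1
```

```text
[516.7 290.8 113.4] [-1.2 -0.   5.8] 12.88479897218562 [-0.6   0.6   0.02  1.82 -0.02  0.73 -0.88]
ang 1.3145354264067906 r 45.4709274107503 keeper 0.45669867262359587
1 [-0.0005 -0.0045 -0.    ] -0.1
2 [-0.0014 -0.009  -0.    ] -0.2
3 [-0.0027 -0.0133 -0.    ] -0.3
4 [-0.0045 -0.0175 -0.    ] -0.4
5 [-0.0067 -0.0215 -0.    ] -0.5
6 [-0.0093 -0.0252 -0.    ] -0.6
7 [-0.0122 -0.0287 -0.    ] -0.7
8 [-0.0155 -0.0319 -0.    ] -0.8
```

Low force. Swinging on by 0.7 rad.

Call:
{"api": "send_rows", "payload": {"moves": [{"dp":[-0.0005,-0.0045,0],"grip":0,"spin":-0.1},{"dp":[-0.0014,-0.009,0],"grip":0,"spin":-0.2},{"dp":[-0.0027,-0.0133,0],"grip":0,"spin":-0.3},{"dp":[-0.0045,-0.0175,0],"grip":0,"spin":-0.4},{"dp":[-0.0067,-0.0215,0],"grip":0,"spin":-0.5},{"dp":[-0.0093,-0.0252,0],"grip":0,"spin":-0.6},{"dp":[-0.0122,-0.0287,0],"grip":0,"spin":-0.7},{"dp":[-0.0122,-0.0287,0],"grip":0,"spin":-0.7}]}}

```text
t: 17.23
eef_pos: [485.4, 288.0, 113.4]
orientation: [[-0.382, 0.924, 0.001], [0.924, 0.382, 0.001], [0.001, 0.001, -1.0]]
wrist_force: [-1.8, 0.2, 7.0]
width: 12.6
grasp_force: 39.2
```

```bash
python3 arc.py 0.1
```

```text
[485.4 288.  113.4] [-1.8  0.2  7. ] 12.598725403977705 [-0.5   0.57 -0.18  1.89  0.15  0.7  -0.38]
ang 2.0194514687436698 r 45.74801138860592 keeper 1.161614714960475
1 [-0.0005 -0.0045 -0.    ] -0.1
2 [-0.0014 -0.009  -0.    ] -0.2
3 [-0.0028 -0.0134 -0.    ] -0.3
4 [-0.0046 -0.0176 -0.    ] -0.4
5 [-0.0068 -0.0216 -0.    ] -0.5
6 [-0.0094 -0.0253 -0.    ] -0.6
7 [-0.0124 -0.0288 -0.    ] -0.7
8 [-0.0157 -0.032  -0.    ] -0.8
```

Call:
{"api": "send_rows", "payload": {"moves": [{"dp":[-0.0005,-0.0045,0],"grip":0,"spin":-0.1},{"dp":[-0.0014,-0.009,0],"grip":0,"spin":-0.2},{"dp":[-0.0028,-0.0134,0],"grip":0,"spin":-0.3},{"dp":[-0.0046,-0.0176,0],"grip":0,"spin":-0.4},{"dp":[-0.0068,-0.0216,0],"grip":0,"spin":-0.5},{"dp":[-0.0094,-0.0253,0],"grip":0,"spin":-0.6},{"dp":[-0.0124,-0.0288,0],"grip":0,"spin":-0.7},{"dp":[-0.0124,-0.0288,0],"grip":0,"spin":-0.7}]}}

```text
t: 18.23
eef_pos: [462.9, 265.5, 113.3]
orientation: [[-0.887, 0.461, -0.0], [0.461, 0.887, 0.001], [0.0, 0.0, -1.0]]
wrist_force: [-5.2, -0.2, 9.0]
width: 12.8
grasp_force: 39.5
```

```bash
python3 arc.py 0.05
```

```text
[462.9 265.5 113.3] [-5.2 -0.2  9. ] 12.832169402674973 [-0.35  0.55 -0.39  1.96  0.31  0.69  0.16]
ang 2.725666524835477 r 46.22200944986182 keeper 1.867829771052282
1 [-0.0002 -0.0023 -0.    ] -0.05
2 [-0.0005 -0.0046 -0.    ] -0.1
3 [-0.001  -0.0069 -0.    ] -0.15
4 [-0.0015 -0.0091 -0.    ] -0.2
5 [-0.0022 -0.0113 -0.    ] -0.25
6 [-0.0029 -0.0135 -0.    ] -0.3
7 [-0.0038 -0.0156 -0.    ] -0.35
8 [-0.0048 -0.0177 -0.    ] -0.4
```

Call:
{"api": "send_rows", "payload": {"moves": [{"dp":[-0.0005,-0.0023,0],"grip":0,"spin":-0.05},{"dp":[-0.001,-0.0046,0],"grip":0,"spin":-0.1},{"dp":[-0.0017,-0.0069,0],"grip":0,"spin":-0.15},{"dp":[-0.0024,-0.0098,0],"grip":0,"spin":-0.21},{"dp":[-0.0024,-0.0098,0],"grip":0,"spin":-0.21}]}}

```text
t: 18.85
eef_pos: [459.8, 256.1, 113.3]
orientation: [[-0.964, 0.266, -0.001], [0.266, 0.964, 0.0], [0.001, 0.0, -1.0]]
wrist_force: [-7.8, 1.8, 11.4]
width: 12.8
grasp_force: 39.8
```

```bash
python3 arc.py 0.02|head -3
```

```text
[459.8 256.1 113.3] [-7.8  1.8 11.4] 12.761218227613856 [-0.29  0.55 -0.45  1.98  0.36  0.7   0.34]
ang 2.9402981590291657 r 46.355001998059045 keeper 2.082461405245971
1 [-0.0001 -0.0009 -0.    ] -0.02
```

At about 2.08. Releasing, rising and looking.

Call:
{"api": "send_rows", "payload": {"moves": [{"dp":[0,0,0],"grip":50,"spin":0},{"dp":[0,0,0],"grip":50,"spin":0},{"dp":[0,0,0],"grip":50,"spin":0},{"dp":[0,0,-0.03],"grip":50,"spin":0},{"dp":[0,0,-0.08],"grip":50,"spin":0},{"dp":[0,0,-0.13],"grip":50,"spin":0},{"dp":[0,0,-0.16],"grip":50,"spin":0},{"dp":[0,0,-0.16],"grip":50,"spin":0}]}}

```text
t: 19.85
eef_pos: [462.1, 256.1, 274.7]
orientation: [[-0.963, 0.268, 0.004], [0.268, 0.963, 0.002], [-0.003, 0.003, -1.0]]
wrist_force: [-0.3, -0.1, -0.2]
width: 42.8
grasp_force: 0.0
```

```bash
python3 - <<'E'
from h import *
s=sensors.read_state();print(s["eef_pos"],s["wrist_force"],s["width"])
p,d,K,R,t=cam("wrist")
w=cloud(d,K,R,t); P=w.reshape(-1,3)
s2=(P[:,2]>119)&(P[:,2]<132)&(np.hypot(P[:,0]-460,P[:,1]-256)<25); print("knob",s2.sum())
if s2.sum(): print(cv2.minEnclosingCircle(P[s2,:2].astype(np.float32)))
q,d,K,R,t=cam("scene"); x,y=map(int,proj((515,200,80),K,R,t))
c=cv2.resize(q[y-65:y+65,x-80:x+80],(500,406),interpolation=cv2.INTER_CUBIC)
p2=cv2.resize(p,(300,225)); o=np.zeros((406,800,3),np.uint8);o[:,:500]=c;o[:225,500:]=p2
cv2.imwrite("pics/f.png",o)
E
```

```text
[462.07817589 256.0538685  274.68738475] [-0.31630185 -0.13757324 -0.15150046] 42.78234370711821
knob 337
((460.38812255859375, 256.3115539550781), 7.069084167480469)
```

View pics/f.png

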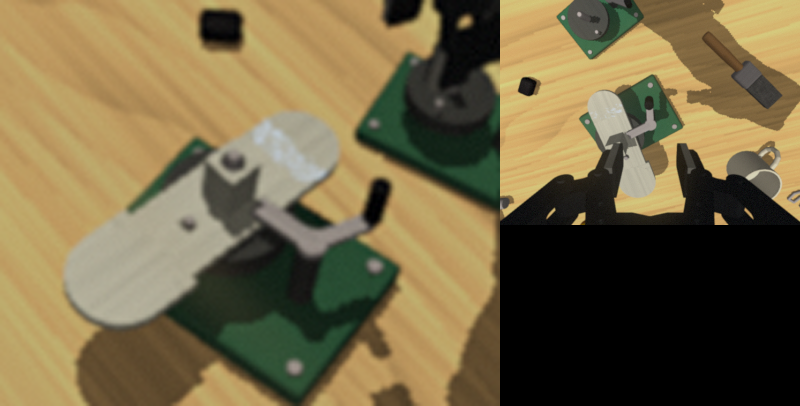

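The tongue lies over the plate's edge and points at the post (crop (260,210)). The pin shows at (188,222), the plate is flat and the gripper is clear, so I'm handing in.

```bash
python3 -c "
from bench import manip
print(manip.hand_in())"
```

```text
the job is handed in; nothing more can be done
None
```

The rest is fully home on the jack with the pin through its hole, the keeper's tongue lies over the plate's edge, the gripper is clear of everything, and the job is handed in at about 20 s with no verdict shown.

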